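Bolt the tool safe shut

TASK

The barrel bolt on top of the grey tool safe is drawn back with its handle standing up. Slide the bolt across into its keeper with the handle still up, feel for the notch in the locking plate beside it, pressing only lightly (the plate bends if it is forced), then turn the handle all the way down into the notch and let go. Leave everything else where it is.

Things in the scene. Friction and masses are not known exactly. Their poses are not given: they have to be found in the camera images.
- chest: Grey steel tool safe fixed to the table: 240 mm (x) by 400 mm (y), 100 mm high, origin at the centre of its underside, z up. On its flat top lies a steel barrel bolt: rod along y, centre line at x = -20 mm, 20 mm above the top. Two straps hold the rod and a staple (the keeper) stands at y = +75 mm; they rise 32 mm above the top.
- bolt (a joint): How far the rod (14 mm thick) is slid along the safe's +y, towards the staple, m: 0 = drawn back, 0.098 = end of travel, no stop at the notch. Sliding takes about 4 N; it stays where it is left. The handle goes with the rod: its stem stands at safe y = -75 mm + this value.
- bolt_handle (a joint): Turn of the handle about the rod, rad: 0 = straight up, growing as it swings towards the safe's +x and down; range -0.3 to 1.4. Turning takes about 2 N at the bar; it stays where it is left. Away from the notch the stem meets the top edge of the locking plate at about 0.6; at the notch it goes down to the floor of the notch at about 1.2.
- handle_grip (a point): Middle of the free part of the handle's grip bar. The handle is a steel crank: a stem 10 mm square out of the rod, 75 mm long, then a round bar 14 mm thick, parallel to the rod, 55 mm long back towards the safe's -y. This point is on the bar's centre line, 75 mm from the rod's and 29 mm from the stem's. z points outwards along the stem, y along rod and bar.
- lock_plate: Steel locking plate parallel to the rod on its +x side; axes as the safe's, origin on the safe's top at safe x = +8 mm, y = -10 mm. Its upright strip is 6 mm thick (x -3 to +3 mm), its top edge 48 mm above the safe's top. Pressed with more than 50 N it bends, and the handle is a lever: 10 N at the bar is about 20 N on the top edge, 30 N on the notch floor.
- plate_mid (a point): Middle of the locking plate's top edge. The single notch, 15 mm wide along y and 24 mm deep, is NOT exactly here: the strip was set by hand and the notch's middle lies anywhere within 18 mm along y either side of this point (bolt slide 0.047 to 0.083). Find it by feel: lean the handle lightly on the edge and move along until it drops in.
- reel: (bystander) Small grey plastic reel, 44 mm across and 32 mm tall, standing on the top of the safe. Origin at its underside; not part of the job.
- eraser: (bystander) White eraser, 45 x 22 x 13 mm, lying on the top of the safe. Origin at its underside; not part of the job.
- tumbler: (bystander) Green drinks bottle, 76 mm across, 210 mm tall, on the table. Origin at its underside; not part of the job.
- offcut: (bystander) Bare wooden offcut, 160 x 40 x 18 mm, flat on the table. Origin at its underside; not part of the job.
- mug: (bystander) White mug, 80 mm across, 90 mm tall, on the table. Origin at its underside; not part of the job.
- driver: (bystander) screwdriver with a black grip, lying on the table. Not part of the job.
- pen_tray: (bystander) Clear open plastic tray, 100 x 200 x 50 mm, on the table. Origin at its underside; not part of the job.

How it is judged:
By the outcome, as a careful person would: the job done as asked, in the order asked, and still so for the second after the job is handed in, with the robot touching nothing.
It also fails if it takes over 69 s, if anything falls off the work surface, if the arm or the gripper's body presses on something with over 40 N, if the wrist force passes 120 N, or if a joint passes its speed limit or range.

ROBOT

A 7-joint arm with a two-finger parallel gripper is mounted at the origin on the work surface. World frame = base frame: x ahead of the robot, y to its left, z up, the work surface at z = 0. Lengths are in m, angles in rad, forces in N, time in s.
With the tool pointing down it reaches from about 0.425 to 0.925 m from the base axis. Payload 6.8 kg.
Tool frame: the origin (TCP) lies midway between the tips of the shut fingers; the grasp point (between the pads) lies 19 mm behind it; z points along the fingers, y is the direction in which the jaws open and shut (so a half turn about z gives the same grasp; the last joint's range is limited). The gripper opens to 88 mm and grips with 3 to 60 N. Pads are 20 mm wide; open, the fingers measure 115 mm over their backs; the gripper's body (75 mm by 178 mm) begins 61 mm behind the grasp point.
Start: joints at [-1.322, 0.477, 0.022, 1.555, -0.011, 1.109, -0.083], TCP at [0.236, 0.633, 0.223] pointing down, gripper open.
Joint ranges: [-2.96, 2.96], [-0.34, 2.1], [-1.41, 1.46], [0.24, 2.44], [-1.37, 4.51], [0.17, 1.92], [-2.96, 2.96]. Speed limits (rad/s): [2.39, 2.39, 3.14, 3.14, 3.14, 3.14, 3.14].

INTERFACE

Orientations are given as a 3x3 rotation matrix whose columns are the frame's x, y, z axes.
In Python, from plant import arm gives the robot as it stands.
- The arm moves only by the tool servo_tool, never from a script. Its argument "commands" is a list of rows, each an object with "hand": the opening, from 0 (shut) to 1 (fully open); "translation": the shift along the tool's x, y, z in cm, a list of three; "yaw": the turn about the tool's z in rad. A call has exactly 8 rows; each row is the pose to reach, as a shift and turn from the pose commanded when the call began, along the tool's axes at that moment; what a row does not reach only later rows make up. A row lasts 1/10 s, in which the tool goes at most 50 mm and 8.59 degrees, less where a joint would pass 70% of its speed; a pose out of reach is approached as far as the arm can. A call with a gripper value outside its range is refused whole. The fingers move at their own pace and stop on an object; "grip_force" is the grip in N (left out, the last holds). Time passes only in rows, so rows that repeat a pose let the fingers close, or fill a call up. It gives the time, the measured TCP pose, the force and the opening at its end, in the units of the state.
- arm.get_state(): the state, without advancing time (a new reading comes with each control period).
- arm.read_camera(name): name is "side" or "top"; returns (picture, depth): 400x640x3 uint8, red, green, blue; 400x640 float32, m along the optical axis (not along the pixel's ray), 0 where there is no reading.
- arm.camera_model(name): a dict with "mtx" (3x3 intrinsics, pixels), "R" (3x3) and "t" (3): a world point X has camera coordinates R X + t. Camera axes: x right, y down, z forward; pixel columns grow to the right and rows downward; lengths in m; the calibration is good to about 2 mm. A picture is of the moment at which its call begins. camera_model takes no time and is no camera call.
- arm.close_job(): hands the job in, once; it reports no verdict.
The state is a dict: "t": time; "qpos": joint angles; "qd": joint speeds; "effort": joint torques, N m; "tool_pos": TCP position; "tcp_rot": TCP orientation; "ft_force": force on the tool from outside, world axes, zero at the start; "moment": the same for the moment, N m; "opening": opening from 0.0 (shut) to 1.0 (fully open).
Only numpy, scipy, OpenCV 4.12 (cv2) and the standard library are available. Lean on these libraries where they do the work, as an engineer would, in place of code of your own. Each camera call takes 0.05 s, during which the arm holds its last target. There are 200 camera calls.

## Working session

There is one attempt and no reset: what is moved stays moved. The work goes in short steps, Python scripts to look and compute and a tool call to move; the robot and the scene stay as the last step left them, time stands still between calls to the robot, and variables do not carry over. Pictures are saved under pics/ and viewed, about 8 in all and at most 12, crops included, and the job is handed in when it is done.

Besides the shell and the picture viewer there is one more tool, called by a JSON object that holds its "fn" and its "kwargs". servo_tool: Moves the arm, as the interface text tells. Its arguments: {"type":"object","properties":{"commands":{"type":"array"},"grip_force":{"type":"number"}},"required":["commands"]}

```bash
mkdir -p pics; ls
python3 - <<'E'
from plant import arm
import numpy as np,cv2
s=arm.get_state()
for k,v in s.items(): print(k,np.round(v,3).tolist())
for n in("side","top"):
    p,d=arm.read_camera(n); np.savez(f"{n}0.npz",p=p,d=d); cv2.imwrite(f"pics/{n}0.png",p[:,:,::-1])
    m=arm.camera_model(n); print(n,{k:np.round(v,3).tolist() for k,v in m.items()})
E
```

```text
pics
t 0.0
qpos [-1.322, 0.478, 0.022, 1.556, -0.011, 1.109, -0.083]
qd [0.0, 0.001, -0.001, 0.0, -0.0, 0.001, 0.001]
effort [-0.0, -58.286, 1.535, -27.262, -0.054, 0.017, 0.0]
tool_pos [0.236, 0.632, 0.222]
tcp_rot [[-0.937, 0.349, -0.001], [0.349, 0.937, -0.002], [-0.0, -0.002, -1.0]]
ft_force [0.965, 0.522, -0.424]
moment [-0.022, -0.05, -0.024]
opening 1.0
side {'mtx': [[488.872, 0.0, 318.023], [0.0, 488.872, 192.408], [0.0, 0.0, 1.0]], 'R': [[-0.83, -0.558, 0.016], [-0.327, 0.464, -0.823], [0.452, -0.688, -0.568]], 't': [0.406, 0.268, 1.548]}
top {'mtx': [[512.854, 0.0, 321.567], [0.0, 512.854, 196.854], [0.0, 0.0, 1.0]], 'R': [[-0.024, -0.999, 0.023], [-0.984, 0.019, -0.177], [0.177, -0.027, -0.984]], 't': [0.008, 0.513, 1.572]}
```

View pics/side0.png

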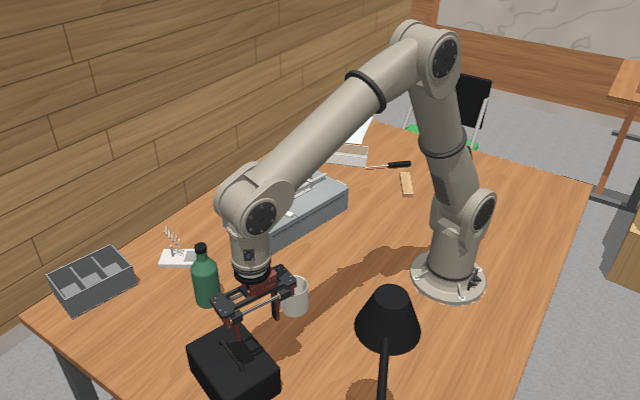

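View pics/top0.png

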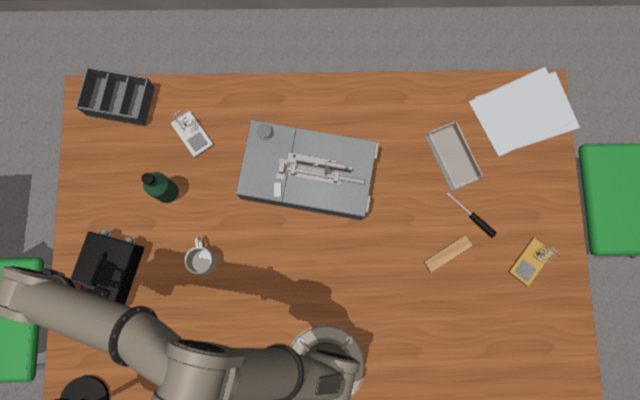

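The top view shows the safe at about (310,168). The bolt runs along its length, roughly from (280,175) to (365,182). Next I get metric points.

```bash
cat > h.py <<'E'
import numpy as np,cv2
from plant import arm
def cloud(n,d):
    m=arm.camera_model(n);K=np.array(m["mtx"]);R=np.array(m["R"]);t=np.array(m["t"])
    v,u=np.indices(d.shape)
    c=np.stack([(u-K[0,2])/K[0,0]*d,(v-K[1,2])/K[1,1]*d,d],-1)
    X=(c-t)@R; X[d<=0]=np.nan; return X
E
python3 - <<'E'
from h import *
f=np.load("top0.npz");X=cloud("top",f["d"]);p=f["p"]
roi=np.zeros(X.shape[:2],bool);roi[110:225,230:390]=1
z=X[...,2]
m=roi&(abs(z-.1)<.008)
print("topz",np.median(z[m]),m.sum())
r=cv2.minAreaRect(X[m][:,:2].astype(np.float32)*1000);print(r,cv2.boxPoints(r))
for lo,hi in((.112,.125),(.125,.138),(.138,.155),(.155,.18),(.18,.22)):
    k=roi&(z>lo)&(z<hi);P=X[k]
    print(lo,hi,k.sum(),P.mean(0).round(4) if len(P) else'')
    if len(P)>5: print(cv2.minAreaRect(P[:,:2].astype(np.float32)*1000))
c=cv2.resize(p[115:225,230:390],None,fx=5,fy=5,interpolation=cv2.INTER_CUBIC);cv2.imwrite("pics/c0.png",c[:,:,::-1])
E
```

```text
topz 0.10042864532200373 8599
((598.0509033203125, 38.7535400390625), (407.1175231933594, 242.5839385986328), 78.77091979980469) [[ 439.44147 -137.28891]
 [ 677.3815  -184.52783]
 [ 756.66034  214.79599]
 [ 518.72034  262.0349 ]]
0.112 0.125 275 [0.5663 0.0249 0.1193]
((586.268798828125, 40.125701904296875), (366.5417785644531, 204.7399444580078), 75.81996154785156)
0.125 0.138 507 [0.613  0.0559 0.1306]
((598.3077392578125, 50.626495361328125), (359.75775146484375, 109.25962829589844), 59.00398635864258)
0.138 0.155 104 [0.6058 0.0248 0.1457]
((613.472412109375, 65.3306655883789), (307.27972412109375, 93.26493835449219), 61.43385314941406)
0.155 0.18 17 [ 0.5742 -0.0157  0.1681]
((573.8854370117188, -15.092259407043457), (8.843234062194824, 10.016281127929688), 73.50395202636719)
0.18 0.22 102 [ 0.5798 -0.0383  0.1976]
((579.947265625, -39.87567138671875), (59.39825439453125, 14.90908432006836), 78.56967163085938)
```

View pics/c0.png

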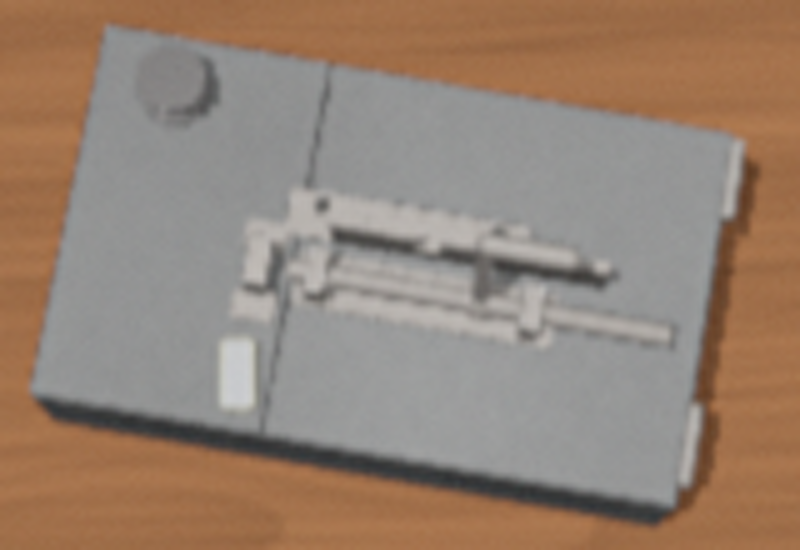

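```bash
cat >> h.py <<'E'
yw=np.deg2rad(-11.23);C0=np.array([.598,.0388,0])
Rs=np.array([[np.cos(yw),-np.sin(yw),0],[np.sin(yw),np.cos(yw),0],[0,0,1]])
def safe(X): return (X-C0)@Rs
E
python3 - <<'E'
from h import *
f=np.load("top0.npz");X=cloud("top",f["d"])
S=safe(X)*1000
def q(u,v):
    u,v=int(round(u)),int(round(v)); print((u,v),S[v,u].round(0))
for n,(a,b) in dict(reel=(175,80),eraser=(237,370),rodend=(670,335),strapR=(535,310),strapL=(315,265),staple=(258,255),plateTop=(390,225),barEnd=(590,265),barmid=(540,255),stem=(490,243),tl=(112,30),bl=(38,388),br=(660,500),tr=(720,140)).items():
    print(n,end=' ');q(230+a/5,115+b/5)
for vv in (160,163,164,165,166,167,168,169,170):
    print(vv,[tuple(S[vv,u].round(0).astype(int)) for u in range(324,356,3)])
E
```

```text
reel (265, 131) [ 80. 147. 130.]
eraser (277, 189) [-87.  79. 112.]
rodend (364, 182) [ -17. -178.  101.]
strapR (337, 177) [-24. -94. 136.]
strapL (293, 168) [-20.  41. 135.]
staple (282, 166) [-20.  75. 136.]
plateTop (308, 160) [  8.   0. 152.]
barEnd (348, 168) [   9. -121.  138.]
barmid (338, 166) [ -5. -90. 197.]
stem (328, 164) [ -5. -61. 198.]
tl (252, 121) [114. 197.  99.]
bl (238, 193) [-118.  194.  100.]
br (362, 215) [-118. -189.   95.]
tr (374, 143) [ 111. -190.  100.]
160 [(np.int64(30), np.int64(-46), np.int64(101)), (np.int64(31), np.int64(-55), np.int64(103)), (np.int64(32), np.int64(-64), np.int64(107)), (np.int64(33), np.int64(-73), np.int64(106)), (np.int64(37), np.int64(-82), np.int64(100)), (np.int64(38), np.int64(-91), np.int64(102)), (np.int64(41), np.int64(-100), np.int64(96)), (np.int64(40), np.int64(-109), np.int64(106)), (np.int64(44), np.int64(-119), np.int64(97)), (np.int64(44), np.int64(-128), np.int64(101)), (np.int64(46), np.int64(-137), np.int64(103))]
163 [(np.int64(9), np.int64(-48), np.int64(147)), (np.int64(-4), np.int64(-57), np.int64(206)), (np
[... 3446 characters left out ...]
64(6), np.int64(-122), np.int64(137)), (np.int64(6), np.int64(-131), np.int64(144)), (np.int64(18), np.int64(-141), np.int64(100))]
170 [(np.int64(-2), np.int64(-51), np.int64(102)), (np.int64(-13), np.int64(-60), np.int64(159)), (np.int64(3), np.int64(-69), np.int64(98)), (np.int64(3), np.int64(-78), np.int64(102)), (np.int64(5), np.int64(-87), np.int64(102)), (np.int64(5), np.int64(-96), np.int64(107)), (np.int64(5), np.int64(-105), np.int64(116)), (np.int64(6), np.int64(-114), np.int64(119)), (np.int64(5), np.int64(-123), np.int64(128)), (np.int64(13), np.int64(-133), np.int64(101)), (np.int64(15), np.int64(-142), np.int64(101))]<stdin>:9: RuntimeWarning: invalid value encountered in cast
```

Safe found: yaw −11.2°, and strap, staple and plate points match the given sizes. The bar's middle is at about safe (−4, −87, 193) mm, so the handle is tilted about 0.2 rad with the bolt near 0.015. Next I rise and swing over.

{"fn": "servo_tool", "kwargs": {"commands": [{"hand": 1, "translation": [0, 0, -4], "yaw": 0}, {"hand": 1, "translation": [0, 0, -8], "yaw": 0.1}, {"hand": 1, "translation": [-3.4, -3.1, -9], "yaw": 0.2}, {"hand": 1, "translation": [-6.8, -6.2, -9], "yaw": 0.32}, {"hand": 1, "translation": [-10.2, -9.4, -9], "yaw": 0.44}, {"hand": 1, "translation": [-13.6, -12.6, -9], "yaw": 0.56}, {"hand": 1, "translation": [-17, -15.8, -9], "yaw": 0.68}, {"hand": 1, "translation": [-20.4, -19, -9], "yaw": 0.8}]}}

```text
t: 0.9
tool_pos: [0.3609, 0.3812, 0.3124]
tcp_rot: [[-0.398, 0.917, -0.0], [0.917, 0.398, -0.0], [-0.0, -0.0, -1.0]]
ft_force: [0.7, 0.1, 0.7]
opening: 0.997
```

{"fn": "servo_tool", "kwargs": {"commands": [{"hand": 1, "translation": [-4.8, 0.3, 0], "yaw": 0.08}, {"hand": 1, "translation": [-9.6, 0.6, 0], "yaw": 0.16}, {"hand": 1, "translation": [-14.4, 0.9, 0], "yaw": 0.24}, {"hand": 1, "translation": [-19.2, 1.2, 0], "yaw": 0.32}, {"hand": 1, "translation": [-24, 1.5, 0], "yaw": 0.4}, {"hand": 1, "translation": [-28.8, 1.8, 0], "yaw": 0.48}, {"hand": 1, "translation": [-33.6, 2.1, 0], "yaw": 0.56}, {"hand": 1, "translation": [-38.4, 2.4, 0], "yaw": 0.605}]}}

```text
t: 1.7
tool_pos: [0.5373, 0.0395, 0.3126]
tcp_rot: [[0.192, 0.981, -0.0], [0.981, -0.192, 0.0], [0.0, -0.0, -1.0]]
ft_force: [1.3, 0.3, -0.7]
opening: 0.998
```

{"fn": "servo_tool", "kwargs": {"commands": [{"hand": 1, "translation": [-3.8, 2.8, 0], "yaw": 0}, {"hand": 1, "translation": [-7.6, 5.6, 0], "yaw": 0}, {"hand": 1, "translation": [-7.6, 5.6, 0], "yaw": 0}, {"hand": 1, "translation": [-7.6, 5.6, 4], "yaw": 0}, {"hand": 1, "translation": [-7.6, 5.6, 8], "yaw": 0}, {"hand": 1, "translation": [-7.6, 5.6, 9.5], "yaw": 0}, {"hand": 1, "translation": [-7.6, 5.6, 9.5], "yaw": 0}, {"hand": 1, "translation": [-7.6, 5.6, 9.5], "yaw": 0}]}}

```text
t: 2.5
tool_pos: [0.5782, -0.0437, 0.2189]
tcp_rot: [[0.19, 0.982, 0.001], [0.982, -0.19, 0.0], [0.0, 0.001, -1.0]]
ft_force: [0.4, -0.1, 0.8]
opening: 1.001
```

Run:
```python
from h import *
s=arm.get_state();print(s["t"],s["tool_pos"],s["ft_force"],(safe(np.array(s["tool_pos"]))*1000).round(1))
a,_=arm.read_camera("side");b,_=arm.read_camera("top")
a=cv2.resize(a[140:265,240:400],None,fx=4,fy=4,interpolation=cv2.INTER_CUBIC)[:500,:400+240]
b=cv2.resize(b[130:205,270:370],None,fx=4,fy=4,interpolation=cv2.INTER_CUBIC)
c=np.zeros((600,800,3),np.uint8); c[:500,:640]=a; 
cv2.imwrite("pics/s1.png",c[:500,:640,::-1]);cv2.imwrite("pics/t1.png",b[:,:,::-1])
```

```text
2.5 [ 0.57822348 -0.04373091  0.21886954] [ 0.38139713 -0.05552802  0.82258433] [ -3.3 -84.8 218.9]
```

View pics/s1.png

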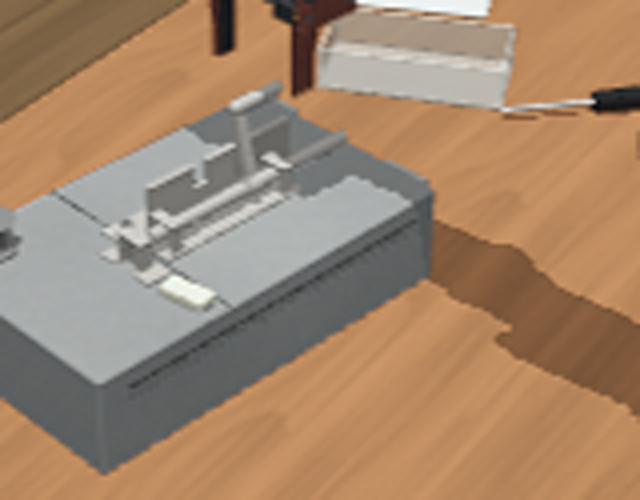

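Side crop: the bar is at (255,97) with the fingers either side of it and above. The notch shows in the plate's top edge near crop (200,180), so I estimate its y by intersecting rays with the plate plane.

Run:
```python
from h import *
m=arm.camera_model("side");K=np.array(m["mtx"]);R=np.array(m["R"]);t=np.array(m["t"])
o=safe(-R.T@t)
def hit(u,v,x):
    d=(R.T@np.linalg.inv(K)@[u,v,1])@Rs; k=(x-o[0])/d[0]; return ((o+k*d)*1000).round(1)
for n,a,b in(("endL",147,190),("notchL",192,166),("notchLb",194,185),("notchR",207,160),("notchRb",207,182),("endR",290,118)):
    print(n,hit(240+a/4,140+b/4,.005))
p,d=arm.read_camera("side")
c=cv2.resize(p[155:205,262:322],None,fx=12,fy=12,interpolation=cv2.INTER_CUBIC);cv2.imwrite("pics/s2.png",c[:,:,::-1])
```

```text
endL [  5.   41.5 147.8]
notchL [  5.  -10.6 149. ]
notchLb [  5.  -12.4 128. ]
notchR [  5.  -28.3 147.3]
notchRb [  5.  -27.9 124.1]
endR [   5.  -130.9  147. ]
```

View pics/s2.png

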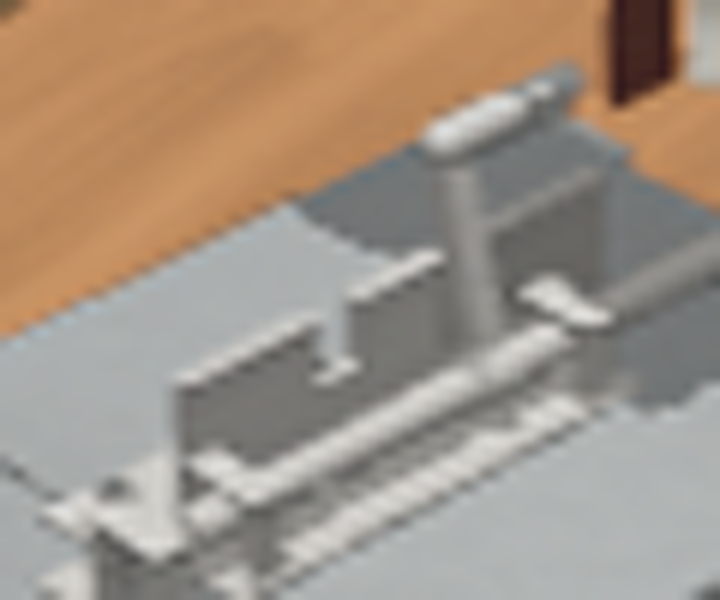

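Notch in this crop is at x≈318–346, and the stem's base at (482,320). I take both by ray so the shared bias cancels.

Run:
```python
from h import *
m=arm.camera_model("side");K=np.array(m["mtx"]);R=np.array(m["R"]);t=np.array(m["t"])
o=safe(-R.T@t)
def hit(a,b,x):
    d=(R.T@np.linalg.inv(K)@[262+a/12,155+b/12,1])@Rs; k=(x-o[0])/d[0]; return ((o+k*d)*1000).round(1)
for n,a,b,x in(("nL",317,320,.005),("nR",348,302,.005),("fl",318,378,.005),("fr",345,365,.011),("stemLo",482,310,-.022),("stem",468,240,-.015),("stemtop",457,180,-.01),("barend",575,70,-.004),("bar+y",430,130,-.01)): print(n,hit(a,b,x))
```

```text
nL [  5.  -12.5 147.4]
nR [  5.  -24.8 148.2]
fl [  5.  -12.4 127. ]
fr [ 11.  -28.5 121.3]
stemLo [-22.  -53.4 145.3]
stem [-15.  -54.5 166. ]
stemtop [-10.  -54.9 184.3]
barend [  -4.  -108.6  197. ]
bar+y [-10.  -44.3 205.8]
```

{"fn": "servo_tool", "kwargs": {"commands": [{"hand": 1, "translation": [0, 0, 2], "yaw": 0}, {"hand": 1, "translation": [0, 0, 3.8], "yaw": 0}, {"hand": 0.5, "translation": [0, 0, 3.8], "yaw": 0}, {"hand": 0.2, "translation": [0, 0, 3.8], "yaw": 0}, {"hand": 0, "translation": [0, 0, 3.8], "yaw": 0}, {"hand": 0, "translation": [0, 0, 3.8], "yaw": 0}, {"hand": 0, "translation": [0, 0, 3.8], "yaw": 0}, {"hand": 0, "translation": [0, 0, 3.8], "yaw": 0}], "grip_force": 15}}

```text
t: 3.45
tool_pos: [0.5777, -0.0439, 0.18]
tcp_rot: [[0.19, 0.982, 0.001], [0.982, -0.19, 0.0], [0.0, 0.001, -1.0]]
ft_force: [-0.2, -1.0, 0.1]
opening: 0.495
```

{"fn": "servo_tool", "kwargs": {"commands": [{"hand": 0, "translation": [0, 0, 0], "yaw": 0}, {"hand": 0, "translation": [0, 0, 0], "yaw": 0}, {"hand": 0, "translation": [0, 0, 0], "yaw": 0}, {"hand": 0, "translation": [0, 0, 0], "yaw": 0}, {"hand": 0, "translation": [0, 0, 0], "yaw": 0}, {"hand": 0, "translation": [0, 0, 0], "yaw": 0}, {"hand": 0, "translation": [0, 0, 0], "yaw": 0}, {"hand": 0, "translation": [0, 0, 0], "yaw": 0}]}}

```text
t: 4.25
tool_pos: [0.5782, -0.0441, 0.1801]
tcp_rot: [[0.19, 0.982, 0.002], [0.982, -0.19, -0.0], [0.0, 0.002, -1.0]]
ft_force: [3.3, -0.5, 3.0]
opening: 0.156
```

Gripped: 13.7 mm opening against a 14 mm bar. Next I straighten the handle a little and slide to just short of the notch.

{"fn": "servo_tool", "kwargs": {"commands": [{"hand": 0, "translation": [0, -0.5, -0.1], "yaw": 0}, {"hand": 0, "translation": [0, -1.0, -0.2], "yaw": 0}, {"hand": 0, "translation": [0.5, -1.0, -0.2], "yaw": 0}, {"hand": 0, "translation": [1.0, -1.0, -0.2], "yaw": 0}, {"hand": 0, "translation": [1.5, -1.0, -0.2], "yaw": 0}, {"hand": 0, "translation": [2.0, -1.0, -0.2], "yaw": 0}, {"hand": 0, "translation": [2.5, -1.0, -0.2], "yaw": 0}, {"hand": 0, "translation": [2.5, -1.0, -0.2], "yaw": 0}]}}

```text
t: 5.05
tool_pos: [0.5724, -0.0178, 0.1824]
tcp_rot: [[0.19, 0.982, 0.0], [0.982, -0.19, -0.0], [-0.0, 0.0, -1.0]]
ft_force: [2.5, -1.8, 7.4]
opening: 0.151
```

Run:
```python
from h import *
s=arm.get_state();print(s["t"],s["ft_force"],(s["ft_force"]@Rs).round(1),(safe(np.array(s["tool_pos"]))*1000).round(1))
p,d=arm.read_camera("side")
c=cv2.resize(p[155:205,262:322],None,fx=12,fy=12,interpolation=cv2.INTER_CUBIC);cv2.imwrite("pics/s3.png",c[:,:,::-1])
```

```text
5.05 [ 2.4652695  -1.81610046  7.35843155] [ 2.8 -1.3  7.4] [-14.1 -60.6 182.4]
```

View pics/s3.png

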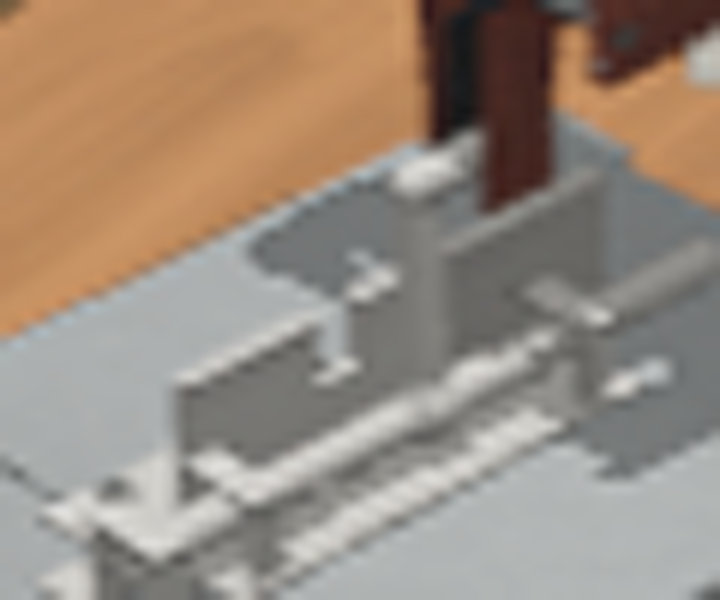

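The slide works: the stem is at crop x≈425, right of the notch (318–346), so stem y≈−30. Next I swing along the arc to just short of the plate edge, about 0.52 rad.

{"fn": "servo_tool", "kwargs": {"commands": [{"hand": 0, "translation": [0, 0.45, 0.05], "yaw": 0}, {"hand": 0, "translation": [0, 0.9, 0.13], "yaw": 0}, {"hand": 0, "translation": [0, 1.45, 0.26], "yaw": 0}, {"hand": 0, "translation": [0, 2.0, 0.43], "yaw": 0}, {"hand": 0, "translation": [0, 2.5, 0.65], "yaw": 0}, {"hand": 0, "translation": [0, 2.9, 0.83], "yaw": 0}, {"hand": 0, "translation": [0, 3.1, 0.95], "yaw": 0}, {"hand": 0, "translation": [0, 3.1, 0.95], "yaw": 0}]}}

```text
t: 5.9
tool_pos: [0.6015, -0.0235, 0.1715]
tcp_rot: [[0.19, 0.982, -0.003], [0.982, -0.19, -0.0], [-0.001, -0.003, -1.0]]
ft_force: [0.1, -0.8, 2.4]
opening: 0.158
```

```bash
cat > st.py <<'E'
from h import *
s=arm.get_state();print(round(s["t"],2),"F",(s["ft_force"]@Rs).round(1),"P",(safe(np.array(s["tool_pos"]))*1000).round(1),s["opening"])
E
python3 st.py
```

```text
5.9 F [ 0.3 -0.8  2.4] P [ 15.5 -60.5 171.5] 0.1577811243835796
```

{"fn": "servo_tool", "kwargs": {"commands": [{"hand": 0, "translation": [0, 0.1, 0.06], "yaw": 0}, {"hand": 0, "translation": [0, 0.2, 0.12], "yaw": 0}, {"hand": 0, "translation": [0, 0.3, 0.19], "yaw": 0}, {"hand": 0, "translation": [0, 0.35, 0.22], "yaw": 0}, {"hand": 0, "translation": [0, 0.35, 0.22], "yaw": 0}, {"hand": 0, "translation": [0, 0.35, 0.22], "yaw": 0}, {"hand": 0, "translation": [0, 0.35, 0.22], "yaw": 0}, {"hand": 0, "translation": [0, 0.35, 0.22], "yaw": 0}]}}

```text
t: 6.7
tool_pos: [0.6053, -0.0241, 0.1692]
tcp_rot: [[0.19, 0.982, -0.002], [0.982, -0.19, -0.0], [-0.001, -0.002, -1.0]]
ft_force: [-5.7, -1.7, -1.8]
opening: 0.152
```

```bash
python3 st.py
```

```text
6.7 F [-5.2 -2.8 -1.8] P [ 19.4 -60.3 169.2] 0.15150083255696686
```

Light contact, about 5 N at the bar. Next I creep along the edge.

{"fn": "servo_tool", "kwargs": {"commands": [{"hand": 0, "translation": [0.1, 0, 0], "yaw": 0}, {"hand": 0, "translation": [0.2, 0, 0], "yaw": 0}, {"hand": 0, "translation": [0.3, 0, 0], "yaw": 0}, {"hand": 0, "translation": [0.4, 0, 0], "yaw": 0}, {"hand": 0, "translation": [0.5, 0, 0], "yaw": 0}, {"hand": 0, "translation": [0.6, 0, 0], "yaw": 0}, {"hand": 0, "translation": [0.6, 0, 0], "yaw": 0}, {"hand": 0, "translation": [0.6, 0, 0], "yaw": 0}]}}

```text
t: 7.5
tool_pos: [0.6065, -0.0184, 0.1692]
tcp_rot: [[0.19, 0.982, -0.002], [0.982, -0.19, -0.0], [-0.001, -0.002, -1.0]]
ft_force: [-5.1, -1.9, -2.6]
opening: 0.155
```

```bash
python3 st.py
```

```text
7.5 F [-4.6 -2.8 -2.6] P [ 19.4 -54.4 169.2] 0.15465683028099864
```

{"fn": "servo_tool", "kwargs": {"commands": [{"hand": 0, "translation": [0.1, 0.05, 0.03], "yaw": 0}, {"hand": 0, "translation": [0.2, 0.05, 0.03], "yaw": 0}, {"hand": 0, "translation": [0.25, 0.05, 0.03], "yaw": 0}, {"hand": 0, "translation": [0.25, 0.05, 0.03], "yaw": 0}, {"hand": 0, "translation": [0.25, 0.05, 0.03], "yaw": 0}, {"hand": 0, "translation": [0.25, 0.05, 0.03], "yaw": 0}, {"hand": 0, "translation": [0.25, 0.05, 0.03], "yaw": 0}, {"hand": 0, "translation": [0.25, 0.05, 0.03], "yaw": 0}]}}

```text
t: 8.3
tool_pos: [0.6074, -0.0161, 0.169]
tcp_rot: [[0.19, 0.982, -0.002], [0.982, -0.19, -0.0], [-0.001, -0.002, -1.0]]
ft_force: [-5.1, -3.0, -1.2]
opening: 0.156
```

```bash
python3 st.py
```

```text
8.3 F [-4.4 -3.9 -1.2] P [ 19.9 -52.  169. ] 0.1557301355506499
```

{"fn": "servo_tool", "kwargs": {"commands": [{"hand": 0, "translation": [0, 0.05, 0.03], "yaw": 0}, {"hand": 0, "translation": [0, 0.1, 0.06], "yaw": 0}, {"hand": 0, "translation": [0, 0.15, 0.1], "yaw": 0}, {"hand": 0, "translation": [0, 0.2, 0.13], "yaw": 0}, {"hand": 0, "translation": [0, 0.2, 0.13], "yaw": 0}, {"hand": 0, "translation": [0, 0.2, 0.13], "yaw": 0}, {"hand": 0, "translation": [0, 0.2, 0.13], "yaw": 0}, {"hand": 0, "translation": [0, 0.2, 0.13], "yaw": 0}]}}

```text
t: 9.1
tool_pos: [0.6096, -0.0165, 0.1678]
tcp_rot: [[0.19, 0.982, -0.002], [0.982, -0.19, -0.0], [-0.001, -0.002, -1.0]]
ft_force: [-4.5, -2.2, -1.6]
opening: 0.153
```

```bash
python3 st.py
```

```text
9.1 F [-4.  -3.1 -1.6] P [ 22.1 -51.9 167.8] 0.15259274519656166
```

The x moved freely with the same force, so 4–5 N is plain turning friction. I keep leaning gently.

{"fn": "servo_tool", "kwargs": {"commands": [{"hand": 0, "translation": [0, 0.05, 0.03], "yaw": 0}, {"hand": 0, "translation": [0, 0.1, 0.07], "yaw": 0}, {"hand": 0, "translation": [0, 0.15, 0.1], "yaw": 0}, {"hand": 0, "translation": [0, 0.2, 0.14], "yaw": 0}, {"hand": 0, "translation": [0, 0.2, 0.14], "yaw": 0}, {"hand": 0, "translation": [0, 0.2, 0.14], "yaw": 0}, {"hand": 0, "translation": [0, 0.2, 0.14], "yaw": 0}, {"hand": 0, "translation": [0, 0.2, 0.14], "yaw": 0}]}}

```text
t: 9.9
tool_pos: [0.6117, -0.0169, 0.1666]
tcp_rot: [[0.19, 0.982, -0.001], [0.982, -0.19, -0.0], [-0.001, -0.001, -1.0]]
ft_force: [-4.8, -2.8, -1.7]
opening: 0.157
```

```bash
python3 st.py
```

```text
9.9 F [-4.2 -3.7 -1.7] P [ 24.2 -52.  166.6] 0.157054951808735
```

{"fn": "servo_tool", "kwargs": {"commands": [{"hand": 0, "translation": [0, 0.05, 0.04], "yaw": 0}, {"hand": 0, "translation": [0, 0.1, 0.07], "yaw": 0}, {"hand": 0, "translation": [0, 0.15, 0.11], "yaw": 0}, {"hand": 0, "translation": [0, 0.2, 0.15], "yaw": 0}, {"hand": 0, "translation": [0, 0.2, 0.15], "yaw": 0}, {"hand": 0, "translation": [0, 0.2, 0.15], "yaw": 0}, {"hand": 0, "translation": [0, 0.2, 0.15], "yaw": 0}, {"hand": 0, "translation": [0, 0.2, 0.15], "yaw": 0}]}}

```text
t: 10.7
tool_pos: [0.614, -0.0167, 0.1652]
tcp_rot: [[0.19, 0.982, -0.001], [0.982, -0.19, 0.0], [0.0, -0.001, -1.0]]
ft_force: [-5.9, -0.9, -1.0]
opening: 0.154
```

```bash
python3 st.py
```

```text
10.7 F [-5.6 -2.  -1. ] P [ 26.5 -51.3 165.2] 0.15362081896360977
```

Run:
```python
from h import *
p,d=arm.read_camera("side")
c=cv2.resize(p[155:205,262:322],None,fx=12,fy=12,interpolation=cv2.INTER_CUBIC);cv2.imwrite("pics/s4.png",c[:,:,::-1])
```

```text
(no output)
```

View pics/s4.png

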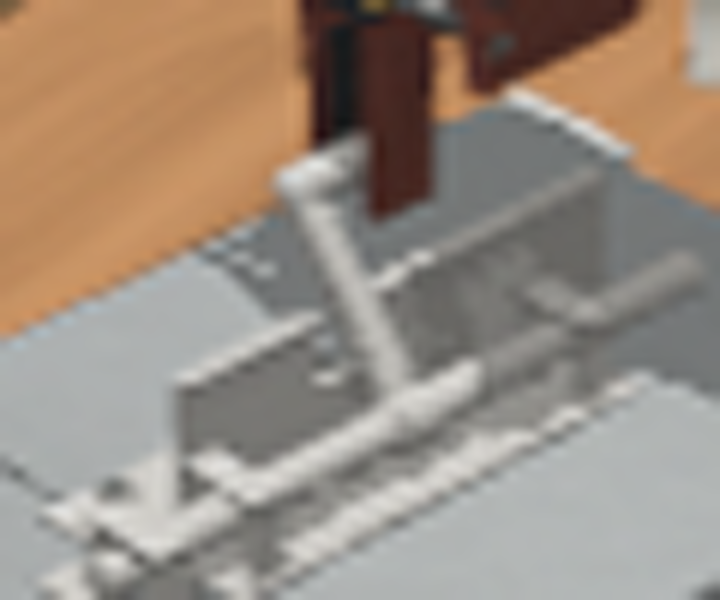

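The stem crosses the plate at the right-hand side of the notch, near (350,290), with a gap on the notch's left. I creep further +y.

{"fn": "servo_tool", "kwargs": {"commands": [{"hand": 0, "translation": [0.05, 0, 0], "yaw": 0}, {"hand": 0, "translation": [0.1, 0, 0], "yaw": 0}, {"hand": 0, "translation": [0.15, 0, 0], "yaw": 0}, {"hand": 0, "translation": [0.2, 0, 0], "yaw": 0}, {"hand": 0, "translation": [0.2, 0, 0], "yaw": 0}, {"hand": 0, "translation": [0.2, 0, 0], "yaw": 0}, {"hand": 0, "translation": [0.2, 0, 0], "yaw": 0}, {"hand": 0, "translation": [0.2, 0, 0], "yaw": 0}]}}

```text
t: 11.55
tool_pos: [0.6143, -0.0155, 0.1652]
tcp_rot: [[0.19, 0.982, -0.001], [0.982, -0.19, -0.001], [-0.001, -0.001, -1.0]]
ft_force: [-4.3, -2.4, -1.2]
opening: 0.157
```

```bash
python3 st.py
```

```text
11.55 F [-3.7 -3.2 -1.2] P [ 26.5 -50.1 165.2] 0.1574006106453875
```

{"fn": "servo_tool", "kwargs": {"commands": [{"hand": 0, "translation": [0, 0.05, 0.04], "yaw": 0}, {"hand": 0, "translation": [0, 0.1, 0.08], "yaw": 0}, {"hand": 0, "translation": [0, 0.15, 0.12], "yaw": 0}, {"hand": 0, "translation": [0, 0.2, 0.16], "yaw": 0}, {"hand": 0, "translation": [0, 0.25, 0.2], "yaw": 0}, {"hand": 0, "translation": [0, 0.25, 0.2], "yaw": 0}, {"hand": 0, "translation": [0, 0.25, 0.2], "yaw": 0}, {"hand": 0, "translation": [0, 0.25, 0.2], "yaw": 0}]}}

```text
t: 12.35
tool_pos: [0.6169, -0.0161, 0.1633]
tcp_rot: [[0.19, 0.982, -0.0], [0.982, -0.19, -0.001], [-0.001, -0.0, -1.0]]
ft_force: [-3.9, -2.3, -1.7]
opening: 0.157
```

```bash
python3 st.py
```

```text
12.35 F [-3.4 -3.  -1.7] P [ 29.2 -50.1 163.3] 0.15691277255432481
```

Angle is about 0.72 rad, past the 0.6 edge contact, with no rise in force, so the stem is in the notch. I follow the arc down to about 0.88.

{"fn": "servo_tool", "kwargs": {"commands": [{"hand": 0, "translation": [0, 0.12, 0.1], "yaw": 0}, {"hand": 0, "translation": [0, 0.24, 0.21], "yaw": 0}, {"hand": 0, "translation": [0, 0.36, 0.33], "yaw": 0}, {"hand": 0, "translation": [0, 0.48, 0.45], "yaw": 0}, {"hand": 0, "translation": [0, 0.6, 0.58], "yaw": 0}, {"hand": 0, "translation": [0, 0.72, 0.71], "yaw": 0}, {"hand": 0, "translation": [0, 0.84, 0.85], "yaw": 0}, {"hand": 0, "translation": [0, 0.84, 0.85], "yaw": 0}]}}

```text
t: 13.15
tool_pos: [0.626, -0.0178, 0.1552]
tcp_rot: [[0.19, 0.982, 0.001], [0.982, -0.19, -0.001], [-0.001, 0.001, -1.0]]
ft_force: [-3.0, -2.5, -0.6]
opening: 0.15
```

```bash
python3 st.py
```

```text
13.15 F [-2.4 -3.1 -0.6] P [ 38.5 -50.1 155.2] 0.14963210253463505
```

{"fn": "servo_tool", "kwargs": {"commands": [{"hand": 0, "translation": [0, 0.12, 0.15], "yaw": 0}, {"hand": 0, "translation": [0, 0.24, 0.31], "yaw": 0}, {"hand": 0, "translation": [0, 0.36, 0.48], "yaw": 0}, {"hand": 0, "translation": [0, 0.47, 0.65], "yaw": 0}, {"hand": 0, "translation": [0, 0.57, 0.82], "yaw": 0}, {"hand": 0, "translation": [0, 0.66, 0.99], "yaw": 0}, {"hand": 0, "translation": [0, 0.74, 1.15], "yaw": 0}, {"hand": 0, "translation": [0, 0.74, 1.15], "yaw": 0}]}}

```text
t: 13.95
tool_pos: [0.6333, -0.0186, 0.1434]
tcp_rot: [[0.19, 0.982, 0.001], [0.982, -0.19, -0.0], [-0.0, 0.001, -1.0]]
ft_force: [0.4, -2.9, -0.4]
opening: 0.153
```

```bash
python3 st.py
```

```text
13.95 F [ 0.9 -2.7 -0.4] P [ 45.8 -49.4 143.4] 0.15336715820529184
```

{"fn": "servo_tool", "kwargs": {"commands": [{"hand": 0, "translation": [0, 0.06, 0.11], "yaw": 0}, {"hand": 0, "translation": [0, 0.12, 0.22], "yaw": 0}, {"hand": 0, "translation": [0, 0.17, 0.33], "yaw": 0}, {"hand": 0, "translation": [0, 0.22, 0.45], "yaw": 0}, {"hand": 0, "translation": [0, 0.22, 0.45], "yaw": 0}, {"hand": 0, "translation": [0, 0.22, 0.45], "yaw": 0}, {"hand": 0, "translation": [0, 0.22, 0.45], "yaw": 0}, {"hand": 0, "translation": [0, 0.22, 0.45], "yaw": 0}]}}

```text
t: 14.75
tool_pos: [0.6354, -0.019, 0.139]
tcp_rot: [[0.19, 0.982, 0.001], [0.982, -0.19, -0.0], [-0.0, 0.001, -1.0]]
ft_force: [3.9, -3.7, -0.3]
opening: 0.155
```

```bash
python3 st.py
```

```text
14.75 F [ 4.5 -2.9 -0.3] P [ 47.9 -49.4 139. ] 0.15457877873437662
```

{"fn": "servo_tool", "kwargs": {"commands": [{"hand": 0, "translation": [0, 0.07, 0.06], "yaw": 0}, {"hand": 0, "translation": [0, 0.14, 0.12], "yaw": 0}, {"hand": 0, "translation": [0, 0.18, 0.18], "yaw": 0}, {"hand": 0, "translation": [0, 0.2, 0.24], "yaw": 0}, {"hand": 0, "translation": [0, 0.2, 0.24], "yaw": 0}, {"hand": 0, "translation": [0, 0.2, 0.24], "yaw": 0}, {"hand": 0, "translation": [0, 0.2, 0.24], "yaw": 0}, {"hand": 0, "translation": [0, 0.2, 0.24], "yaw": 0}]}}

```text
t: 15.55
tool_pos: [0.6366, -0.0192, 0.1364]
tcp_rot: [[0.19, 0.982, -0.001], [0.982, -0.19, 0.0], [-0.0, -0.001, -1.0]]
ft_force: [0.4, -3.0, 1.5]
opening: 0.155
```

```bash
python3 st.py
```

```text
15.55 F [ 0.9 -2.9  1.5] P [ 49.1 -49.3 136.4] 0.15512503259096805
```

{"fn": "servo_tool", "kwargs": {"commands": [{"hand": 0, "translation": [0, 0.03, 0.05], "yaw": 0}, {"hand": 0, "translation": [0, 0.05, 0.1], "yaw": 0}, {"hand": 0, "translation": [0, 0.06, 0.15], "yaw": 0}, {"hand": 0, "translation": [0, 0.06, 0.2], "yaw": 0}, {"hand": 0, "translation": [0, 0.06, 0.2], "yaw": 0}, {"hand": 0, "translation": [0, 0.06, 0.2], "yaw": 0}, {"hand": 0, "translation": [0, 0.06, 0.2], "yaw": 0}, {"hand": 0, "translation": [0, 0.06, 0.2], "yaw": 0}]}}

```text
t: 16.35
tool_pos: [0.6374, -0.0193, 0.1345]
tcp_rot: [[0.19, 0.982, -0.0], [0.982, -0.19, -0.0], [-0.0, -0.0, -1.0]]
ft_force: [-1.6, -3.2, 1.2]
opening: 0.153
```

```bash
python3 st.py
```

```text
16.35 F [-1.  -3.5  1.2] P [ 49.9 -49.4 134.5] 0.15290219400782212
```

{"fn": "servo_tool", "kwargs": {"commands": [{"hand": 0, "translation": [0, 0.02, 0.05], "yaw": 0}, {"hand": 0, "translation": [0, 0.03, 0.1], "yaw": 0}, {"hand": 0, "translation": [0, 0.04, 0.15], "yaw": 0}, {"hand": 0, "translation": [0, 0.05, 0.2], "yaw": 0}, {"hand": 0, "translation": [0, 0.05, 0.2], "yaw": 0}, {"hand": 0, "translation": [0, 0.05, 0.2], "yaw": 0}, {"hand": 0, "translation": [0, 0.05, 0.2], "yaw": 0}, {"hand": 0, "translation": [0, 0.05, 0.2], "yaw": 0}]}}

```text
t: 17.15
tool_pos: [0.638, -0.0194, 0.1326]
tcp_rot: [[0.19, 0.982, 0.0], [0.982, -0.19, -0.0], [0.0, 0.0, -1.0]]
ft_force: [0.1, -3.3, 2.1]
opening: 0.155
```

```bash
python3 st.py
```

```text
17.15 F [ 0.7 -3.2  2.1] P [ 50.6 -49.3 132.6] 0.1551902005291199
```

{"fn": "servo_tool", "kwargs": {"commands": [{"hand": 0, "translation": [0, 0.02, 0.05], "yaw": 0}, {"hand": 0, "translation": [0, 0.03, 0.1], "yaw": 0}, {"hand": 0, "translation": [0, 0.04, 0.15], "yaw": 0}, {"hand": 0, "translation": [0, 0.05, 0.2], "yaw": 0}, {"hand": 0, "translation": [0, 0.05, 0.2], "yaw": 0}, {"hand": 0, "translation": [0, 0.05, 0.2], "yaw": 0}, {"hand": 0, "translation": [0, 0.05, 0.2], "yaw": 0}, {"hand": 0, "translation": [0, 0.05, 0.2], "yaw": 0}]}}

```text
t: 17.95
tool_pos: [0.6386, -0.0196, 0.1307]
tcp_rot: [[0.19, 0.982, 0.001], [0.982, -0.19, -0.0], [0.0, 0.001, -1.0]]
ft_force: [-0.2, -3.1, 5.3]
opening: 0.158
```

```bash
python3 st.py
```

```text
17.95 F [ 0.4 -3.1  5.3] P [ 51.2 -49.3 130.7] 0.15778853800127773
```

Vertical force has risen to 5 N, so it may be on the floor. I look.

Run:
```python
from h import *
p,d=arm.read_camera("side")
c=cv2.resize(p[155:205,262:322],None,fx=12,fy=12,interpolation=cv2.INTER_CUBIC);cv2.imwrite("pics/s5.png",c[:,:,::-1])
```

```text
(no output)
```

View pics/s5.png

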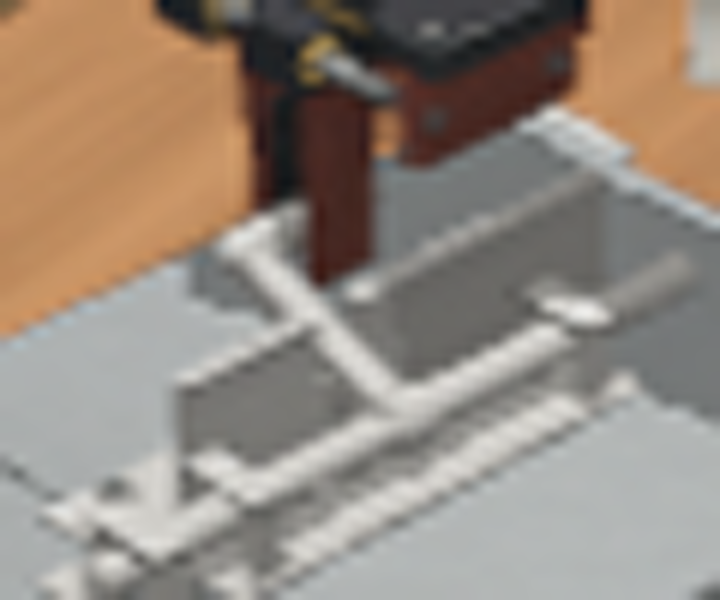

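{"fn": "servo_tool", "kwargs": {"commands": [{"hand": 0, "translation": [0, 0.01, 0.03], "yaw": 0}, {"hand": 0, "translation": [0, 0.02, 0.06], "yaw": 0}, {"hand": 0, "translation": [0, 0.02, 0.1], "yaw": 0}, {"hand": 0, "translation": [0, 0.02, 0.1], "yaw": 0}, {"hand": 0, "translation": [0, 0.02, 0.1], "yaw": 0}, {"hand": 0, "translation": [0, 0.02, 0.1], "yaw": 0}, {"hand": 0, "translation": [0, 0.02, 0.1], "yaw": 0}, {"hand": 0, "translation": [0, 0.02, 0.1], "yaw": 0}]}}

```text
t: 18.8
tool_pos: [0.6389, -0.0196, 0.1299]
tcp_rot: [[0.19, 0.982, 0.001], [0.982, -0.19, 0.0], [0.0, 0.001, -1.0]]
ft_force: [-1.1, -3.1, 6.9]
opening: 0.154
```

```bash
python3 st.py
```

```text
18.8 F [-0.5 -3.2  6.9] P [ 51.5 -49.4 129.9] 0.15416321372788233
```

The stem lies in the notch and deep. I check the angle against projections of the bar's end and the stem, and use depth for bar height.

Run:
```python
from h import *
m=arm.camera_model("side");K=np.array(m["mtx"]);R=np.array(m["R"]);t=np.array(m["t"])
def pj(P): 
    c=R@(C0+Rs@P)+t; u=K@c/c[2]; return ((u[:2]-[262,155])*12).round(0)
for y in(-.0205,-.0185):
  for th in(0.67,1.0,1.1,1.15,1.2,1.25):
    e=[-.02+.075*np.sin(th),y+.005,.12+.075*np.cos(th)]
    s=[-.02+.04*np.sin(th),y,.12+.04*np.cos(th)]
    print(y,th,"barend",pj(np.array(e)),"stem40",pj(np.array(s)),"rod",pj(np.array([-.02,y,.12])))
```

```text
-0.0205 0.67 barend [273. 197.] stem40 [337. 299.] rod [396. 422.]
-0.0205 1.0 barend [237. 228.] stem40 [318. 314.] rod [396. 422.]
-0.0205 1.1 barend [229. 241.] stem40 [314. 322.] rod [396. 422.]
-0.0205 1.15 barend [226. 249.] stem40 [312. 326.] rod [396. 422.]
-0.0205 1.2 barend [223. 257.] stem40 [310. 330.] rod [396. 422.]
-0.0205 1.25 barend [221. 265.] stem40 [309. 334.] rod [396. 422.]
-0.0185 0.67 barend [268. 199.] stem40 [332. 301.] rod [391. 424.]
-0.0185 1.0 barend [232. 230.] stem40 [313. 317.] rod [391. 424.]
-0.0185 1.1 barend [224. 244.] stem40 [308. 324.] rod [391. 424.]
-0.0185 1.15 barend [221. 251.] stem40 [307. 328.] rod [391. 424.]
-0.0185 1.2 barend [218. 259.] stem40 [305. 332.] rod [391. 424.]
-0.0185 1.25 barend [216. 267.] stem40 [304. 337.] rod [391. 424.]
```

Projection change since 0.67 rad puts the handle at about 1.2 rad, on the floor, which agrees with the force. One more gentle millimetre, then I release with a partial opening only, because the plate is close behind the inner finger.

{"fn": "servo_tool", "kwargs": {"commands": [{"hand": 0, "translation": [0, 0, 0.03], "yaw": 0}, {"hand": 0, "translation": [0, 0, 0.06], "yaw": 0}, {"hand": 0, "translation": [0, 0, 0.1], "yaw": 0}, {"hand": 0, "translation": [0, 0, 0.1], "yaw": 0}, {"hand": 0, "translation": [0, 0, 0.1], "yaw": 0}, {"hand": 0, "translation": [0, 0, 0.1], "yaw": 0}, {"hand": 0, "translation": [0, 0, 0.1], "yaw": 0}, {"hand": 0, "translation": [0, 0, 0.1], "yaw": 0}]}}

```text
t: 19.6
tool_pos: [0.6391, -0.0197, 0.1293]
tcp_rot: [[0.19, 0.982, 0.001], [0.982, -0.19, 0.0], [0.0, 0.001, -1.0]]
ft_force: [-1.5, -3.3, 8.5]
opening: 0.151
```

{"fn": "servo_tool", "kwargs": {"commands": [{"hand": 0.32, "translation": [0, 0, 0], "yaw": 0}, {"hand": 0.32, "translation": [0, 0, 0], "yaw": 0}, {"hand": 0.32, "translation": [0, 0, 0], "yaw": 0}, {"hand": 0.32, "translation": [0, 0, 0], "yaw": 0}, {"hand": 0.32, "translation": [0, 0, 0], "yaw": 0}, {"hand": 0.32, "translation": [0, 0, 0], "yaw": 0}, {"hand": 0.32, "translation": [0, 0, 0], "yaw": 0}, {"hand": 0.32, "translation": [0, 0, 0], "yaw": 0}]}}

```text
t: 20.4
tool_pos: [0.6386, -0.0196, 0.1285]
tcp_rot: [[0.19, 0.982, -0.0], [0.982, -0.19, 0.0], [0.0, -0.0, -1.0]]
ft_force: [0.5, 0.5, 0.1]
opening: 0.323
```

```bash
python3 st.py
```

```text
20.4 F [0.4 0.5 0.1] P [ 51.2 -49.4 128.5] 0.32311639817246507
```

Released cleanly, with forces at zero. Next I rise and move aside for a check.

{"fn": "servo_tool", "kwargs": {"commands": [{"hand": 0.32, "translation": [0, 0, -1], "yaw": 0}, {"hand": 0.32, "translation": [0, 0, -3], "yaw": 0}, {"hand": 0.32, "translation": [0, 0, -6], "yaw": 0}, {"hand": 0.32, "translation": [0, 0, -10], "yaw": 0}, {"hand": 0.32, "translation": [-4, 0, -14], "yaw": 0}, {"hand": 0.32, "translation": [-8, 0, -16], "yaw": 0}, {"hand": 0.32, "translation": [-12, 0, -16], "yaw": 0}, {"hand": 0.32, "translation": [-16, 0, -16], "yaw": 0}]}}

```text
t: 21.2
tool_pos: [0.6082, -0.1787, 0.2909]
tcp_rot: [[0.19, 0.982, 0.003], [0.982, -0.19, -0.0], [0.0, 0.003, -1.0]]
ft_force: [0.5, -0.1, 1.2]
opening: 0.32
```

Run:
```python
from h import *
a,_=arm.read_camera("side");b,d=arm.read_camera("top")
c=cv2.resize(a[140:215,240:340],None,fx=7,fy=7,interpolation=cv2.INTER_CUBIC);cv2.imwrite("pics/s6.png",c[:,:,::-1])
S=safe(cloud("top",d))*1000
k=(S[...,0]>35)&(S[...,0]<65)&(S[...,1]>-90)&(S[...,1]<0)&(S[...,2]>125)&(S[...,2]<175)
P=S[k];print(k.sum(),P.mean(0).round(1),np.percentile(P,[5,25,50,75,95],axis=0).round(1).tolist())
c=cv2.resize(b[115:225,230:390],None,fx=5,fy=5,interpolation=cv2.INTER_CUBIC);cv2.imwrite("pics/t6.png",c[:,:,::-1])
```

```text
101 [ 48.4 -43.5 151.2] [[41.0, -71.2, 144.7], [45.4, -58.4, 148.8], [48.1, -43.1, 151.5], [51.7, -26.9, 153.8], [55.8, -18.7, 157.8]]
```

View pics/s6.png

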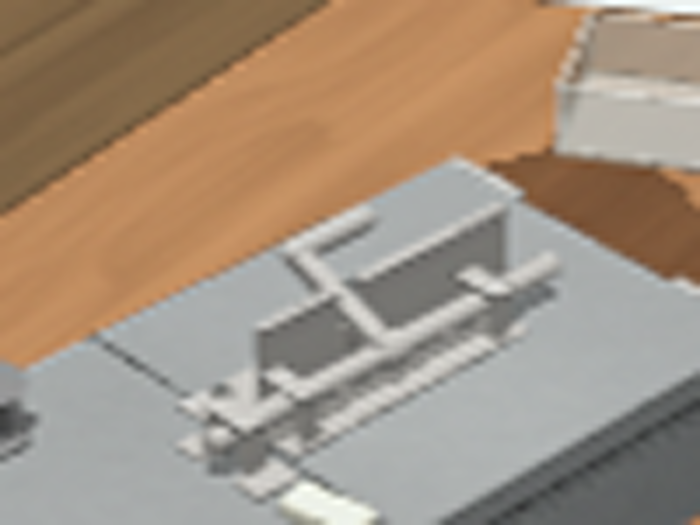

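View pics/t6.png

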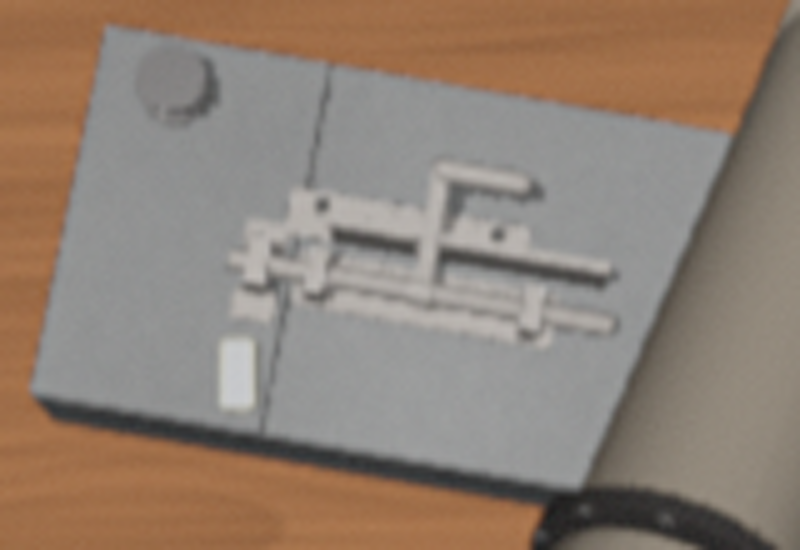

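The rod is through the staple at (235,260) in the top crop, and the handle lies down in the notch with the stem at (430,240). The bar centre is at about z = 147 mm, which is about 1.2 rad. The reel (175,80) and eraser (237,373) have not moved. I hand in.

```bash
python3 -c "
from plant import arm
print(arm.close_job(), arm.get_state()['t'])"
```

```text
the job is handed in; nothing more can be done
the job is handed in; nothing more can be done
```

The bolt is slid into its keeper, the handle is turned down into the notch and released, and the job is handed in at about 21 s of the 69 s.

- **Slide:** I gripped the bar and straightened the handle, which was tilted about 0.2 rad at the start. I then slid the rod about 25 mm with the handle up.
- **Finding the notch:** I leaned the handle over and crept about 10 mm further along the plate. It dropped in at a slide of about 0.055.
- **Seating:** I followed the arc down until the handle was on the notch floor. The highest force I read was about 8.5 N at the bar, roughly 25 N on the floor, against the plate's 50 N limit. I then let go and backed off.

**Last checks**
- **Handle:** the bar's height puts it at about 1.2 rad, which matches the floor of the notch.
- **Rod and surroundings:** the pictures show the rod through the staple, the stem in the notch, and the reel and eraser where they were. I did not check the objects on the table again, but the gripper passed well above them.
- **Disagreements:** the handle's starting tilt, and a starting slide of about 0.015–0.02, did not match the "drawn back, handle straight up" description. My first estimate of contact with the plate edge was wrong: the 4–5 N I felt was only turning friction.
- **Limits:** I read forces only at the end of each move, so brief peaks in between went unseen.

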